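# Dock the coil former tray

### The job

Push the white tray of coil formers along the bench until it sits square in the corner of the dock, home against both the back rail and the end stop, then push the steel latch round until it is fully shut along the tray's near side. Only push: do not lift or tip the tray, leave its formers standing in their cells, and leave everything else on the bench where it is.

Things in the scene. Friction and masses are not known exactly. Their poses are not given: they have to be found in the camera images.
- dock: the tray dock: two fixed aluminium bars, 20 mm tall, 16 mm thick, screwed to the bench in an L. Origin: on the bench at the inner corner of the two stop faces. +x points away from the robot, +y to the left (its yaw varies by some 0.2 rad). A docked tray has its far long side on the back rail and its left end on the end stop: centre at x = -46, y = -62 mm of the dock
- rail_face (a point): a point on the bench at the foot of the back rail's stop face (plane x = 0 of the dock), 100 mm right of the corner. The face runs from the corner, y = 0, to y = -230 mm
- stop_face (a point): a point on the bench at the foot of the end stop's stop face (plane y = 0 of the dock), 40 mm this side of the corner. The face runs from x = 0 to x = -86 mm. A brass sensor, 20 mm high, sticks out 54 mm from the bar's outer (left) side at x = -38 mm
- tray: white tray of 2 x 3 cells with black coil formers that stand 9 mm (pins 14 mm) out of it; 124 mm (its y) by 92 mm (its x) by 28 mm tall, upright 3 mm walls; 0.3 to 0.55 kg in all, slides with some 2 to 6 N. Starts right of and in front of its place, turned up to 0.4 rad from the dock. Origin: centre of its underside; +x is the side for the back rail, +y the end for the end stop
- tray_left (a point): the tray's bottom outside corner that goes into the dock's corner: far side, left end; at x = +46, y = +62 mm of the tray
- tray_right (a point): the tray's bottom outside corner at the right end of the far side; at x = +46, y = -62 mm of the tray
- latch (a joint): angle of the latch, a steel lever on an upright pivot. 0 (open): it points to the robot (dock -x), leaning 0.18 rad left. Grows as its free end swings right, then away from the robot (counter-clockwise from above). 1.75 (shut, at its stop): it points along dock -y, along a docked tray's near side with 0.5 mm to spare. Starts at 0 to 0.35; stays where left; needs about 1 N at the end
- latch_pivot (a point): on the latch's pivot axis, 14 mm above the bench, at the near end of the end stop: dock x = -98.5, y = +14 mm. The lever is a bar 12 mm wide that reaches 64 mm from the pivot and lies 7 to 21 mm above the bench
- latch_tip (a point): on the latch bar's middle line, 58 mm from the pivot, 14 mm above the bench, under the 12 mm thick black finger peg that stands on the bar's free end up to 35 mm above the bench
- former0: a black coil former in the tray's near row, right cell: 35 x 30 mm flanges, 34 mm tall (plus 5 mm pins), loose in its cell with about 3 mm play all round. Origin under its centre; in its cell it stands 3 mm above the tray's origin
- former1: a black coil former in the tray's near row, middle cell: 35 x 30 mm flanges, 34 mm tall (plus 5 mm pins), loose in its cell with about 3 mm play all round. Origin under its centre; in its cell it stands 3 mm above the tray's origin
- former2: a black coil former in the tray's near row, left cell: 35 x 30 mm flanges, 34 mm tall (plus 5 mm pins), loose in its cell with about 3 mm play all round. Origin under its centre; in its cell it stands 3 mm above the tray's origin
- former3: a black coil former in the tray's far row, right cell: 35 x 30 mm flanges, 34 mm tall (plus 5 mm pins), loose in its cell with about 3 mm play all round. Origin under its centre; in its cell it stands 3 mm above the tray's origin
- former4: a black coil former in the tray's far row, middle cell: 35 x 30 mm flanges, 34 mm tall (plus 5 mm pins), loose in its cell with about 3 mm play all round. Origin under its centre; in its cell it stands 3 mm above the tray's origin
- former5: a black coil former in the tray's far row, left cell: 35 x 30 mm flanges, 34 mm tall (plus 5 mm pins), loose in its cell with about 3 mm play all round. Origin under its centre; in its cell it stands 3 mm above the tray's origin
- spare_former: the one black coil former that stands alone on the bench, left of the dock: 35 x 30 mm flanges, 34 mm tall. Not part of the job. Origin under its centre
- wound_coil: a coil former wound with copper wire, 35 x 30 mm, 34 mm tall, standing right of the dock. Not part of the job. Origin under its centre
- wire_spool: a small spool of copper wire with blue flanges, 57 mm across, 50 mm tall, standing behind the back rail. Not part of the job. Origin under its centre
- screwdriver: a screwdriver, 170 mm long, lying near the robot on the right. Not part of the job. Origin under its middle
- caliper: a digital caliper, 230 mm long, lying near the robot on the left. Not part of the job. Origin under its middle
- cutters: a pair of side cutters with blue grips, 130 mm long, lying left of the dock. Not part of the job. Origin near the middle, on the bench
- flux_jar: a small lidded jar, 50 mm across, 60 mm tall, standing at the right. Not part of the job. Origin under its centre
Mind the look-alikes: they are no part of the job. What is shaped like the former5 but green or purple is not meant.

How it is judged:
By the outcome, as a careful person would: the job done as asked, in the order asked, and still so for the second after the job is handed in, with the robot touching nothing.
It also fails if it takes over 72 s, if anything falls off the work surface, if the arm or the gripper's body presses on something with over 40 N, if the wrist force passes 120 N, or if a joint passes its speed limit or range.

### The arm

A 6-joint arm with a two-finger parallel gripper is mounted at the origin on the work surface. World frame = base frame: x ahead of the robot, y to its left, z up, the work surface at z = 0. Lengths are in m, angles in rad, forces in N, time in s.
With the tool pointing down it reaches from about 0.375 to 0.9 m from the base axis. Payload 3.1 kg.
Tool frame: the origin (TCP) lies midway between the tips of the shut fingers; the grasp point (between the pads) lies 19 mm behind it; z points along the fingers, y is the line along which they close (so a half turn about z gives the same grasp; the last joint's range is limited). The gripper opens to 87 mm and grips with 3 to 60 N. Pads are 19 mm wide; open, the fingers measure 117 mm over their backs; the gripper's body (75 mm by 190 mm) begins 51 mm behind the grasp point.
Start: joints at [-1.46, 0.527, 1.433, -0, 1.181, -0.178], TCP at [0.179, -0.599, 0.223] pointing down, gripper open.
Joint ranges: [-3.08, 3.08], [-0.75, 2.2], [0.22, 2.44], [-1.43, 4.57], [0, 2.65], [-2.85, 2.85]. Speed limits (rad/s): [2.79, 2.79, 3.14, 3.14, 3.14, 3.14].

### API

Orientations are given as a unit quaternion [x, y, z, w].
In Python, from rig import get_obs, cams, job gives the robot as it stands.
- The arm moves only by the tool servo_tool, never from a script. Its argument "moves" is text: rows parted by semicolons, each of 5 numbers parted by spaces: the shift along the tool's x, y, z in m, then the turn about the tool's z in degrees, then the finger opening in m, from 0 to 0.087. In form: dx dy dz spin claw; .... A call has 1 to 10 rows; each row is the pose to reach, as a shift and turn from the pose commanded when the call began, along the tool's axes at that moment; what a row does not reach only later rows make up. A row lasts 1/12 s, in which the tool goes at most 41.7 mm and 7.16 degrees, less where a joint would pass 70% of its speed; a pose out of reach is approached as far as the arm can. A call with a gripper value outside its range is refused whole. The fingers move at their own pace and stop on an object; "grip_force" is the grip in N (left out, the last holds). Time passes only in rows, so rows that repeat a pose let the fingers close. It gives the time, the measured TCP pose, the force, the opening and the grip force at its end, in the units of the state.
- get_obs(): the state, without advancing time (a new reading comes with each control period).
- cams.camera(name): name is "scene" or "top" or "wrist"; returns the picture (480x640x3 uint8, blue, green, red); there is no depth.
- cams.camera_model(name): a dict with "fx", "fy", "cx", "cy" (pixels), "R" (3x3) and "t" (3): a world point X has camera coordinates R X + t. Camera axes: x right, y down, z forward; pixel columns grow to the right and rows downward; lengths in m; the calibration is good to about 2 mm. A picture is of the moment at which its call begins: read the wrist's pose just before it. camera_model takes no time and is no camera call; for the wrist camera it gives the pose at the moment of the call.
- job.hand_in(): hands the job in; it is judged then, once.
The state is a dict: "time": time; "q": joint angles; "joint_velocities": joint speeds; "joint_torque": joint torques, N m; "position": TCP position; "tool_rot": TCP orientation; "ft_force": force on the tool from outside, world axes, zero at the start; "moment": the same for the moment, N m; "grip_width": finger opening in m; "grip_force": force on a finger pad.
Only numpy, scipy, OpenCV 4.12 (cv2) and the standard library are available. Lean on these libraries where they do the work, as an engineer would, in place of code of your own. Each camera call takes 0.05 s, during which the arm holds its last target. There are 200 camera calls.

## Working session

There is one attempt and no reset: what is moved stays moved. The work goes in short steps, Python scripts to look and compute and a tool call to move; the robot and the scene stay as the last step left them, time stands still between calls to the robot, and variables do not carry over. Pictures are saved under pics/ and viewed, at most 10 in all, crops included, and the job is handed in when it is done.

Besides the shell and the picture viewer there is one more tool, called after ">>>" as name(argument=value, ...) on one line, values as JSON. servo_tool: Moves the arm, as the interface text tells. Its arguments: {"type":"object","properties":{"moves":{"type":"string"},"grip_force":{"type":"number"}},"required":["moves"]}

```bash
mkdir -p pics; ls; python3 - <<'E'
from rig import get_obs,cams
import cv2,numpy as np
o=get_obs();print(o['time'],o['position'],o['tool_rot'],o['grip_width'])
for n in('top','scene'):
    cv2.imwrite(f'pics/{n}0.png',cams.camera(n)); m=cams.camera_model(n);print(n,m)
E
```

```text
pics
0.0 [ 0.17853354 -0.59816632  0.22157854] [ 9.89524548e-01  1.44360489e-01  4.50503989e-05 -1.10275404e-03] 0.08712344667917071
top {'fx': 447.37553750745286, 'fy': 447.37553750745286, 'cx': 323.38707699926215, 'cy': 240.11105544347075, 'R': array([[ 0.01025906, -0.99968506,  0.02290259],
       [-0.99271981, -0.01293104, -0.11975044],
       [ 0.12000888, -0.02150733, -0.99253983]]), 't': array([-0.06557155,  0.54165724,  0.92105586])}
scene {'fx': 478.6015189306803, 'fy': 478.6015189306803, 'cx': 323.05636367853737, 'cy': 244.1849821825795, 'R': array([[-0.84314866,  0.53721407, -0.0223916 ],
       [ 0.34378633,  0.50661119, -0.79066811],
       [-0.4134142 , -0.67434868, -0.6118354 ]]), 't': array([ 0.48407044, -0.0959434 ,  1.42854996])}
```

View pics/top0.png

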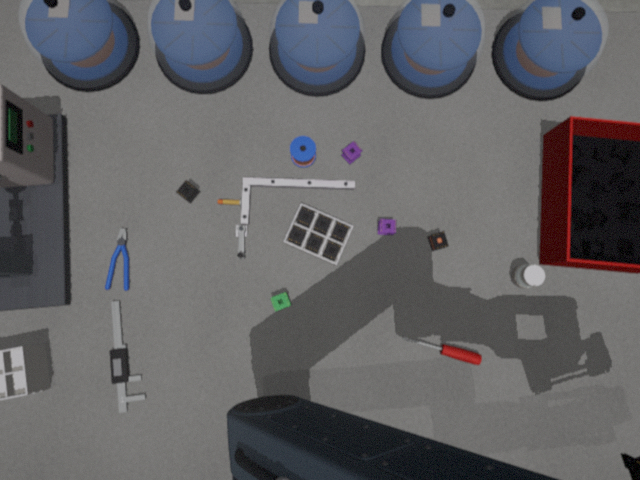

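View pics/scene0.png

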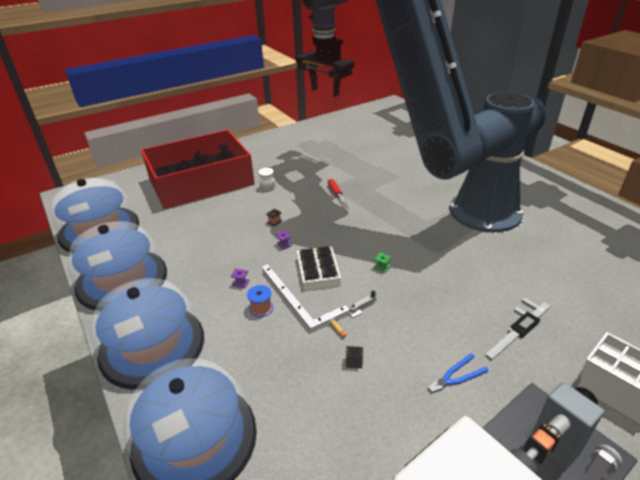

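Top view: dock L with its inner corner near (249,187), the tray around (319,233), the latch peg at (240,255), and purple and green decoys at (387,227) and (280,301). The scene view agrees. Next I measure from the top view.

```bash
cat > h.py <<'E'
import numpy as np,cv2
from rig import get_obs,cams
def ray(m,px,z):
    d=np.array([(px[0]-m['cx'])/m['fx'],(px[1]-m['cy'])/m['fy'],1.])
    c=-m['R'].T@m['t']; d=m['R'].T@d
    return c+d*(z-c[2])/d[2]
def proj(m,X):
    p=m['R']@np.asarray(X)+m['t']; return np.array([m['fx']*p[0]/p[2]+m['cx'],m['fy']*p[1]/p[2]+m['cy']])
E
python3 - <<'E'
from h import *
im=cv2.imread('pics/top0.png');m=cams.camera_model('top')
hsv=cv2.cvtColor(im,cv2.COLOR_BGR2HSV)
w=((hsv[...,2]>150)&(hsv[...,1]<60)).astype(np.uint8)
w[:160]=0;w[270:]=0;w[:,:215]=0;w[:,365:]=0
cs,_=cv2.findContours(w,cv2.RETR_EXTERNAL,cv2.CHAIN_APPROX_NONE)
for c in cs:
    if cv2.contourArea(c)<60: continue
    r=cv2.minAreaRect(c); b=cv2.boxPoints(r); print(cv2.contourArea(c),r)
    print(np.round([ray(m,p,.028 if r[0][0]>280 and r[0][1]>200 else .02)[:2] for p in b],4))
for n,p,z in(('corner',(249,187),.02),('peg',(240,255),.035),('pivot',(241,231),.02),('purple',(387,227),.034),('green',(281,301),.034),('purple2',(351,152),.034),('spool',(303,148),.05),('wound',(438,241),.034)):print(n,np.round(ray(m,p,z),3))
E
```

```text
81.5 ((239.5, 237.5), (25.0, 7.0), 90.0)
[[0.5744 0.1298]
 [0.5746 0.1147]
 [0.5203 0.113 ]
 [0.5202 0.128 ]]
2358.0 ((317.97381591796875, 233.488525390625), (58.17598342895508, 42.830352783203125), 23.629379272460938)
[[ 0.539   0.0276]
 [ 0.625  -0.0077]
 [ 0.5755 -0.1234]
 [ 0.4904 -0.0869]]
875.5 ((297.4036560058594, 201.4695587158203), (112.2900161743164, 45.95449447631836), 1.5911402702331543)
[[ 0.578   0.1186]
 [ 0.679   0.1191]
 [ 0.676  -0.1253]
 [ 0.5745 -0.1227]]
corner [0.659 0.104 0.02 ]
peg [0.508 0.117 0.035]
pivot [0.561 0.119 0.02 ]
purple [ 0.572 -0.196  0.034]
green [0.413 0.028 0.034]
purple2 [ 0.737 -0.118  0.034]
spool [ 0.739 -0.013  0.05 ]
wound [ 0.544 -0.305  0.034]
```

>>> servo_tool(moves="0.11 -0.12 0 8 0.087; 0.14 -0.15 0 12 0.087; 0.17 -0.18 0 16 0.087; 0.20 -0.21 0 20 0.087; 0.24 -0.25 -0.02 24 0.087; 0.29 -0.30 -0.04 28 0.087; 0.34 -0.35 -0.06 32 0.087; 0.38 -0.39 -0.08 36 0.087; 0.42 -0.43 -0.08 40 0.087; 0.455 -0.475 -0.08 40 0.087")

```text
time: 0.93
position: [0.3689, -0.2307, 0.2663]
tool_rot: [0.979, -0.204, 0.0, 0.0]
ft_force: [1.3, -0.4, 0.5]
grip_width: 0.0871
grip_force: 0.0
```

>>> servo_tool(moves="0 0 0 0 0.087; 0 0 0 0 0.087; 0 0 0 0 0.087; 0 0 0 0 0.087; 0 0 0 0 0.087")

```text
time: 1.35
position: [0.3678, -0.2337, 0.2654]
tool_rot: [0.979, -0.204, -0.0, -0.0]
ft_force: [-0.1, -0.9, 0.3]
grip_width: 0.0873
grip_force: 0.0
```

```bash
python3 - <<'E'
from h import *
o=get_obs();print(o['time'],o['position'],o['tool_rot'])
m=cams.camera_model('wrist');im=cams.camera('wrist');cv2.imwrite('pics/w1.png',im)
import pickle;pickle.dump(m,open('w1.pkl','wb'));print(m)
im=cams.camera('top');cv2.imwrite('pics/top1.png',im)
E
```

```text
1.35 [ 0.36777286 -0.23374051  0.26543397] [ 9.78976973e-01 -2.03970557e-01 -3.06407191e-04 -6.98324838e-05]
{'fx': 398.9276197063209, 'fy': 398.9276197063209, 'cx': 320.84219129699403, 'cy': 234.92692241255833, 'R': array([[-4.00487487e-01, -9.16301959e-01, -7.01581779e-04],
       [-8.89262325e-01,  3.88484431e-01,  2.41438117e-01],
       [-2.20957666e-01,  9.73168351e-02, -9.70415964e-01]]), 't': array([-0.06686117,  0.37798832,  0.5340388 ])}
```

View pics/w1.png

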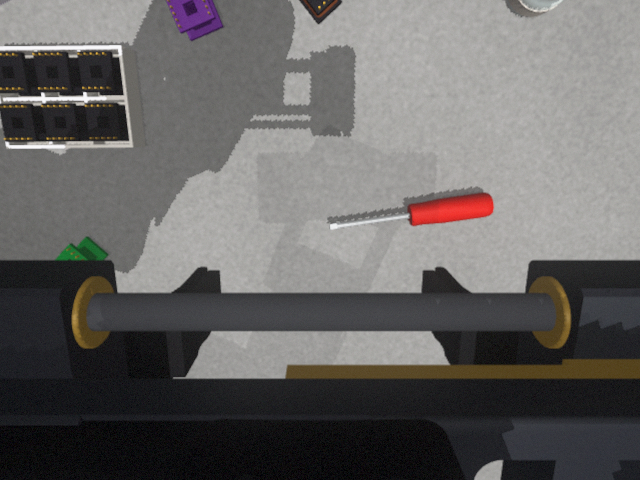

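The tray's edges lie level in the wrist view, so the tool is aligned with the tray. It sits at the top left, with the purple former at (192,15). I move on behind the tray.

>>> servo_tool(moves="0 -0.035 0 0 0.087; 0 -0.07 0 0 0.087; 0 -0.105 0 0 0.087; 0 -0.14 0 0 0.087; 0.01 -0.175 0 0 0.087; 0.01 -0.21 0 0 0.087; 0.01 -0.246 0 0 0.087; 0.01 -0.246 0 0 0.087; 0.01 -0.246 0 0 0.087")

```text
time: 2.2
position: [0.4755, -0.0099, 0.2654]
tool_rot: [0.98, -0.201, -0.0, 0.0]
ft_force: [0.1, 0.5, 0.1]
grip_width: 0.0872
grip_force: 0.0
```

```bash
python3 - <<'E'
from h import *
o=get_obs();print(o['time'],o['position'],o['tool_rot'])
m=cams.camera_model('wrist');im=cams.camera('wrist');cv2.imwrite('pics/w2.png',im)
import pickle;pickle.dump(m,open('w2.pkl','wb'))
E
```

```text
2.2 [ 0.47547962 -0.00993552  0.26541997] [ 9.79506608e-01 -2.01411656e-01 -3.54472691e-04  1.54149751e-04]
```

View pics/w2.png

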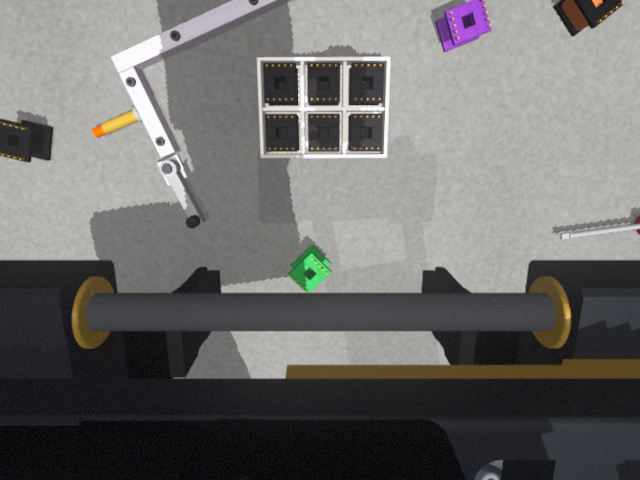

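The wrist view shows the tray's top corners at about (258,57), (390,57), (388,157) and (261,157). The dock's inner corner is at (134,70), the latch pivot at (169,168) and the peg top at (193,222).

```bash
python3 - <<'E'
from h import *
import pickle
m=pickle.load(open('w2.pkl','rb'));im=cv2.imread('pics/w2.png')
hsv=cv2.cvtColor(im,cv2.COLOR_BGR2HSV)
w=((hsv[...,2]>195)&(hsv[...,1]<40)).astype(np.uint8);w[:50]=0;w[165:]=0;w[:,:250]=0;w[:,400:]=0
c=max(cv2.findContours(w,cv2.RETR_EXTERNAL,cv2.CHAIN_APPROX_NONE)[0],key=cv2.contourArea)
r=cv2.minAreaRect(c);b=cv2.boxPoints(r);print(r)
P=np.array([ray(m,p,.028)[:2] for p in b]);print(P.round(4),np.linalg.norm(P-np.roll(P,1,0),axis=1),P.mean(0))
for n,p,z in(('corner',(134,70),.02),('rail',(287,3),.02),('stopnear',(176,152),.02),('pivot',(169,168),.021),('peg',(193,222),.035),('green',(310,272),.034),('purple',(468,22),.034),('railout',(111,59),.02)):print(n,ray(m,p,z).round(4))
E
```

```text
((323.8819580078125, 107.30274963378906), (101.59967041015625, 133.09849548339844), 89.5060806274414)
[[ 0.6237 -0.0094]
 [ 0.5758 -0.1231]
 [ 0.4889 -0.0908]
 [ 0.5397  0.0298]] [0.09275136 0.12342478 0.09270238 0.13088517] [ 0.55703828 -0.04834951]
corner [0.6616 0.1037 0.02  ]
rail [ 0.6562 -0.0541  0.02  ]
stopnear [0.578  0.1034 0.02  ]
pivot [0.5668 0.117  0.021 ]
peg [0.5088 0.1154 0.035 ]
green [0.4135 0.0289 0.034 ]
purple [ 0.5739 -0.196   0.034 ]
railout [0.6787 0.1188 0.02  ]
```

>>> servo_tool(moves="0 0 0.035 0 0.087; 0 0 0.07 0 0.087; 0 0 0.105 0 0.087; 0 0 0.14 0 0.087; 0 0 0.175 0 0.087; 0 0 0.205 0 0.087; 0 0 0.235 0 0.087; 0 0 0.253 0 0.087; 0 0 0.253 0 0.087; 0.02 0 0.253 0 0.087")

```text
time: 3.08
position: [0.4872, -0.0183, 0.0115]
tool_rot: [0.979, -0.204, -0.006, -0.0]
ft_force: [-0.4, 0.4, 0.2]
grip_width: 0.087
grip_force: 0.0
```

>>> servo_tool(moves="0.008 0 0 0 0.087; 0.014 0 0 0 0.087; 0.02 -0.001 0 -2.5 0.087; 0.026 -0.002 0 -5.5 0.087; 0.032 -0.003 0 -8.5 0.087; 0.038 -0.004 0 -11.5 0.087; 0.044 -0.005 0 -14.5 0.087; 0.05 -0.006 0 -17.5 0.087; 0.056 -0.007 0 -20.5 0.087; 0.060 -0.008 0 -22.5 0.087")

```text
time: 3.92
position: [0.5505, -0.0356, 0.0137]
tool_rot: [1.0, -0.007, -0.001, -0.0]
ft_force: [-2.3, -1.0, -0.8]
grip_width: 0.0869
grip_force: 1.1
```

```bash
python3 - <<'E'
from h import *
o=get_obs();print(o['time'],o['position'],o['tool_rot'],o['ft_force'])
cv2.imwrite('pics/w3.png',cams.camera('wrist'))
im=cams.camera('top');cv2.imwrite('pics/top2.png',cv2.resize(im[130:310,200:440],None,fx=3,fy=3))
E
```

```text
3.9167 [ 0.55052821 -0.0356378   0.01372152] [ 9.99974015e-01 -7.10374031e-03 -1.22431750e-03 -8.11935841e-05] [-2.29623122 -0.98771899 -0.79661693]
```

View pics/w3.png

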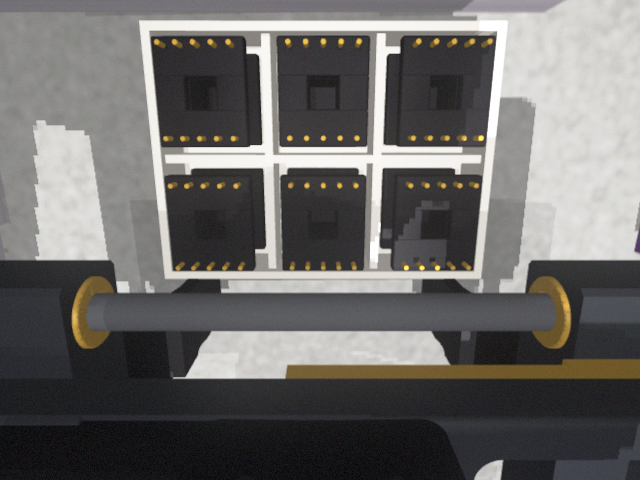

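The tray is square to the tool and just short of the rail, with its near wall on both fingers and all formers in place. Next I go round to its right end.

>>> servo_tool(moves="-0.015 0 0 0 0.087; -0.015 0 -0.03 0 0.087; -0.015 0.02 -0.06 -5 0.08; 0 0.045 -0.09 -12 0.07; 0.02 0.07 -0.09 -19 0.06; 0.04 0.092 -0.09 -26 0.05; 0.053 0.092 -0.09 -33 0.05; 0.053 0.092 -0.09 -40 0.05; 0.053 0.092 -0.09 -47 0.05; 0.053 0.092 -0.09 -54 0.05")

```text
time: 4.85
position: [0.6036, -0.1285, 0.1038]
tool_rot: [0.894, 0.449, 0.001, 0.001]
ft_force: [-0.6, 0.8, 0.2]
grip_width: 0.0509
grip_force: 0.0
```

>>> servo_tool(moves="0 0 0 -7 0.05; 0 0 0 -14 0.05; 0 0 0 -21 0.05; 0 0 0 -28 0.05; 0 0 0 -36 0.05; 0 0 0 -36 0.05; 0 0 0 -36 0.05")

```text
time: 5.43
position: [0.6034, -0.1281, 0.1035]
tool_rot: [0.714, 0.7, 0.0, 0.001]
ft_force: [0.6, -0.0, 0.8]
grip_width: 0.0499
grip_force: 0.0
```

```bash
python3 - <<'E'
from h import *
o=get_obs();print(o['time'],o['position'],o['tool_rot'],o['ft_force'])
m=cams.camera_model('wrist');import pickle;pickle.dump(m,open('w4.pkl','wb'))
cv2.imwrite('pics/w4.png',cams.camera('wrist'))
E
```

```text
5.4333 [ 0.6033747  -0.12809554  0.10354676] [7.13790541e-01 7.00358971e-01 2.69924521e-04 5.49942682e-04] [ 0.56695237 -0.03685646  0.82980198]
```

View pics/w4.png

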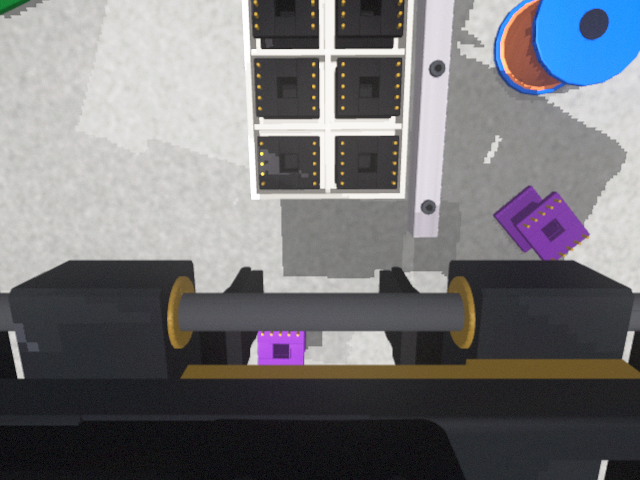

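The view shows the tray's right end at row ~198, parallel to the rail and about 5 mm off it. The fingers are centred on the end and the purple former at (280,350) is clear. I lower and push left.

>>> servo_tool(moves="0 0 0.035 0 0.05; 0 0 0.065 0 0.05; 0 0 0.09 0 0.05; 0 0 0.09 0 0.05; 0.01 0 0.09 0 0.05; 0.02 0 0.09 0 0.05; 0.028 0 0.09 0 0.05; 0.036 0 0.09 0 0.05; 0.044 0 0.09 0 0.05; 0.052 0 0.09 0 0.05")

```text
time: 6.32
position: [0.6058, -0.0761, 0.0146]
tool_rot: [0.712, 0.702, 0.0, 0.002]
ft_force: [-0.3, -5.9, 3.7]
grip_width: 0.05
grip_force: 2.8
```

>>> servo_tool(moves="0.006 0 0 0 0.05; 0.012 0 0 0 0.05; 0.018 0 0 0 0.05; 0.024 0 0 0 0.05; 0.03 0 0 0 0.05; 0.034 0 0 0 0.05; 0.037 0 0 0 0.05; 0.037 0 0 0 0.05")

```text
time: 6.98
position: [0.6064, -0.0388, 0.0144]
tool_rot: [0.712, 0.702, 0.001, 0.002]
ft_force: [0.5, -3.9, 3.5]
grip_width: 0.0502
grip_force: 1.9
```

>>> servo_tool(moves="0.002 0 0 0 0.05; 0.004 0 0 0 0.05; 0.006 0 0 0 0.05; 0.006 0 0 0 0.05")

```text
time: 7.32
position: [0.6065, -0.0337, 0.0143]
tool_rot: [0.712, 0.702, 0.001, 0.002]
ft_force: [-0.1, -6.1, 4.8]
grip_width: 0.0499
grip_force: 2.8
```

>>> servo_tool(moves="0.001 0 0 0 0.05; 0.002 0 0 0 0.05; 0.003 0 0 0 0.05; 0.004 0 0 0 0.05; 0.004 0 0 0 0.05")

```text
time: 7.73
position: [0.6065, -0.0305, 0.0143]
tool_rot: [0.712, 0.702, 0.0, 0.002]
ft_force: [0.7, -7.2, 4.4]
grip_width: 0.0498
grip_force: 4.1
```

```bash
python3 - <<'E'
from h import *
o=get_obs();print(o['time'],o['position'],o['tool_rot'],o['ft_force'])
a=cams.camera('top')[150:290,210:370];b=cams.camera('wrist')
cv2.imwrite('pics/c5.png',np.hstack([cv2.resize(a,None,fx=3,fy=3,interpolation=cv2.INTER_CUBIC),cv2.resize(b,(320,240)).repeat(1,0) if 0 else cv2.copyMakeBorder(cv2.resize(b,(320,240)),0,180,0,0,cv2.BORDER_CONSTANT)]))
E
```

```text
7.7333 [ 0.60647322 -0.03048371  0.01428306] [7.12367893e-01 7.01802213e-01 2.51204764e-04 2.36143958e-03] [ 0.66877166 -7.22406034  4.44894411]
```

View pics/c5.png

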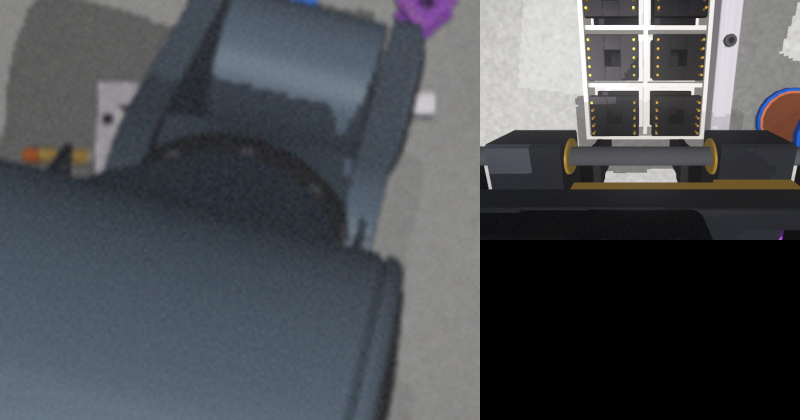

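The arm hides the dock from the top camera. The wrist crop shows the tray parallel to the rail with a small gap. I keep pushing and watch the force.

>>> servo_tool(moves="0.001 0 0 0 0.05; 0.002 0 0 0 0.05; 0.003 0 0 0 0.05; 0.003 0 0 0 0.05")

```text
time: 8.17
position: [0.6065, -0.0303, 0.0143]
tool_rot: [0.712, 0.702, -0.001, 0.004]
ft_force: [-2.1, -17.8, 5.6]
grip_width: 0.0501
grip_force: 8.5
```

>>> servo_tool(moves="0.001 0 0 0 0.05; 0.002 0 0 0 0.05; 0.002 0 0 0 0.05")

```text
time: 8.42
position: [0.6066, -0.0302, 0.0144]
tool_rot: [0.712, 0.702, -0.002, 0.005]
ft_force: [-2.6, -23.1, 5.6]
grip_width: 0.0497
grip_force: 11.3
```

The tray meets the end stop: the force rose to 23 N with no further motion. Now I go round to the near side to press it on the rail.

>>> servo_tool(moves="-0.01 0 0 0 0.05; -0.022 0 0 0 0.05; -0.022 0 -0.03 0 0.05; -0.022 -0.01 -0.06 7 0.05; -0.01 -0.03 -0.09 14 0.05; 0.01 -0.05 -0.09 21 0.055; 0.03 -0.07 -0.09 28 0.06; 0.05 -0.078 -0.09 35 0.06; 0.064 -0.078 -0.09 42 0.06; 0.064 -0.078 -0.09 49 0.06")

```text
time: 9.25
position: [0.5257, 0.0448, 0.1027]
tool_rot: [0.94, 0.341, -0.001, -0.002]
ft_force: [-0.1, 0.4, 0.3]
grip_width: 0.0593
grip_force: 0.0
```

>>> servo_tool(moves="0 0 0 7 0.06; 0 0 0 14 0.06; 0 0 0 21 0.06; 0 0 0 28 0.06; 0 0 0 35 0.06; 0 0 0 41 0.06; 0 0 0 41 0.06; 0 0 0 41 0.06")

```text
time: 9.92
position: [0.5274, 0.042, 0.1026]
tool_rot: [1.0, -0.006, -0.001, -0.0]
ft_force: [1.1, -0.7, 0.2]
grip_width: 0.06
grip_force: 0.0
```

```bash
python3 - <<'E'
from h import *
o=get_obs();print(o['time'],o['position'],o['tool_rot'],o['ft_force'])
m=cams.camera_model('wrist');import pickle;pickle.dump(m,open('w6.pkl','wb'))
cv2.imwrite('pics/w6.png',cams.camera('wrist'))
E
```

```text
9.9167 [0.52735333 0.04198094 0.10257744] [ 9.99979029e-01 -6.42868869e-03 -6.26777620e-04 -4.69671196e-04] [ 1.08675286 -0.68997443  0.22389065]
```

View pics/w6.png

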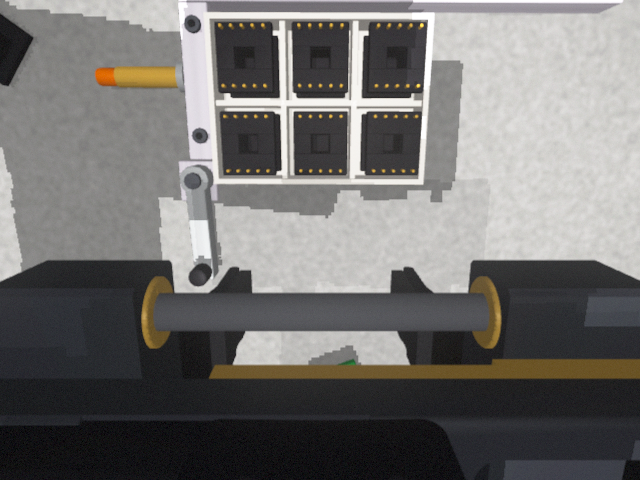

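The tray sits along the end stop, with the latch open and its peg at (200,272). A small gap to the rail remains. I lower and push forward.

>>> servo_tool(moves="0 0.004 0.035 0 0.06; 0 0.004 0.065 0 0.06; 0 0.004 0.089 0 0.06; 0 0.004 0.089 0 0.06; 0.01 0.004 0.089 0 0.06; 0.018 0.004 0.089 0 0.06; 0.022 0.004 0.089 0 0.06; 0.025 0.004 0.089 0 0.06; 0.027 0.004 0.089 0 0.06; 0.028 0.004 0.089 0 0.06")

```text
time: 10.8
position: [0.554, 0.0371, 0.0143]
tool_rot: [1.0, -0.008, -0.002, -0.0]
ft_force: [-5.5, -0.9, 4.5]
grip_width: 0.0597
grip_force: 2.5
```

>>> servo_tool(moves="0.001 0 0 0 0.06; 0.002 0 0 0 0.06; 0.003 0 0 0 0.06; 0.003 0 0 0 0.06")

```text
time: 11.13
position: [0.554, 0.0373, 0.0138]
tool_rot: [1.0, -0.008, -0.005, -0.0]
ft_force: [-7.9, -1.1, 6.6]
grip_width: 0.06
grip_force: 4.0
```

>>> servo_tool(moves="0.001 0 0 0 0.06; 0.002 0 0 0 0.06; 0.003 0 0 0 0.06; 0.003 0 0 0 0.06")

```text
time: 11.47
position: [0.5546, 0.0373, 0.0137]
tool_rot: [1.0, -0.007, -0.007, -0.0]
ft_force: [-10.0, -2.1, 7.0]
grip_width: 0.0599
grip_force: 5.3
```

>>> servo_tool(moves="0.001 0 0 0 0.06; 0.002 0 0 0 0.06; 0.003 0 0 0 0.06; 0.004 0 0 0 0.06; 0.004 0 0 0 0.06")

```text
time: 11.88
position: [0.5615, 0.0371, 0.0137]
tool_rot: [1.0, -0.007, -0.004, -0.0]
ft_force: [-7.1, -0.8, 4.7]
grip_width: 0.06
grip_force: 3.6
```

```bash
python3 - <<'E'
from h import *
o=get_obs();print(o['time'],o['position'],o['tool_rot'],o['ft_force'])
m=cams.camera_model('wrist');import pickle;pickle.dump(m,open('w7.pkl','wb'))
a=cams.camera('wrist');cv2.imwrite('pics/w7.png',a)
b=cams.camera('scene');c=b[220:350,240:400]
cv2.imwrite('pics/c7.png',np.vstack([cv2.resize(a[:230,60:620],(800,329)),cv2.copyMakeBorder(cv2.resize(c,(320,260),interpolation=cv2.INTER_CUBIC),0,0,0,480,cv2.BORDER_CONSTANT)]))
E
```

```text
11.8833 [0.56146463 0.03712243 0.01370984] [ 9.99962055e-01 -7.49456070e-03 -4.42893394e-03 -3.23718119e-04] [-7.05567225 -0.83195343  4.65586422]
```

View pics/c7.png

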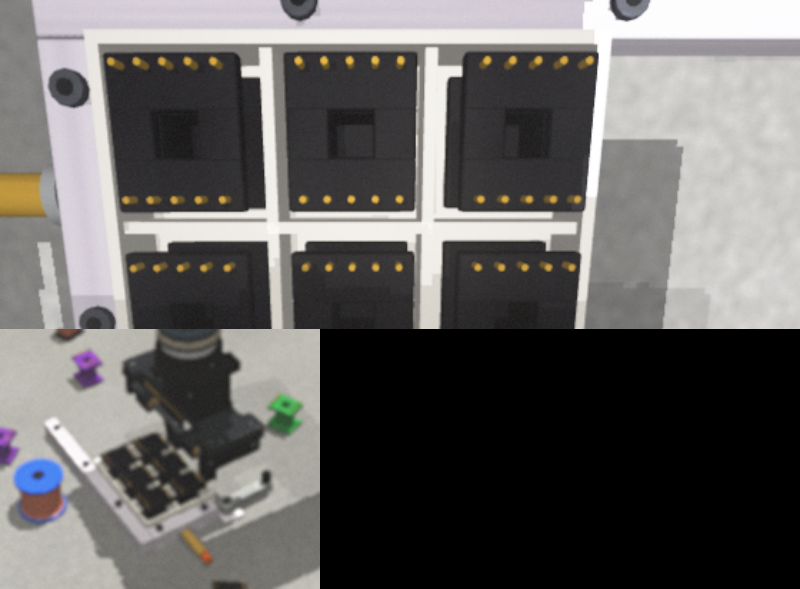

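The tray slid forward 7 mm and is now at or very near the rail, with its formers standing. I press on.

>>> servo_tool(moves="0.001 0 0 0 0.06; 0.002 0 0 0 0.06; 0.003 0 0 0 0.06; 0.003 0 0 0 0.06; 0.003 0 0 0 0.06")

```text
time: 12.4
position: [0.5615, 0.0372, 0.0137]
tool_rot: [1.0, -0.007, -0.007, -0.0]
ft_force: [-11.5, -2.0, 9.7]
grip_width: 0.0598
grip_force: 5.9
```

>>> servo_tool(moves="0.001 0 0 0 0.06; 0.002 0 0 0 0.06; 0.003 0 0 0 0.06; 0.003 0 0 0 0.06; 0.003 0 0 0 0.06")

```text
time: 12.82
position: [0.5615, 0.0372, 0.0136]
tool_rot: [1.0, -0.007, -0.011, -0.001]
ft_force: [-16.3, -2.8, 12.3]
grip_width: 0.0598
grip_force: 8.1
```

>>> servo_tool(moves="0.001 0 0 0 0.06; 0.002 0 0 0 0.06; 0.003 0 0 0 0.06; 0.004 0 0 0 0.06; 0.004 0 0 0 0.06")

```text
time: 13.23
position: [0.5615, 0.0373, 0.0135]
tool_rot: [1.0, -0.007, -0.015, -0.001]
ft_force: [-22.0, -4.1, 18.3]
grip_width: 0.0603
grip_force: 11.0
```

>>> servo_tool(moves="-0.010 0 0 0 0.06; -0.02 0 0 0 0.06; -0.035 0 0 0 0.06; -0.035 0 -0.04 0 0.06; -0.035 0 -0.09 0 0.06; -0.04 0 -0.12 0 0.06; -0.04 0 -0.15 0 0.06; -0.04 0 -0.15 0 0.06; -0.04 0 -0.15 0 0.06; -0.04 0 -0.15 0 0.06")

```text
time: 14.07
position: [0.5357, 0.0373, 0.1637]
tool_rot: [1.0, -0.008, 0.0, -0.0]
ft_force: [-0.1, -0.9, -1.0]
grip_width: 0.06
grip_force: 0.0
```

```bash
python3 - <<'E'
from h import *
o=get_obs();print(o['time'],o['position'],o['tool_rot'],o['ft_force'])
m=cams.camera_model('wrist');import pickle;pickle.dump(m,open('w8.pkl','wb'))
a=cams.camera('wrist');cv2.imwrite('pics/w8.png',a)
cv2.imwrite('pics/c8.png',cv2.resize(a[0:260,140:460],(738,600),interpolation=cv2.INTER_CUBIC))
E
```

```text
14.0667 [0.53573258 0.03730894 0.16365862] [ 9.99970024e-01 -7.73889439e-03  2.45669658e-04 -3.27262066e-05] [-0.06566348 -0.87830059 -1.02853829]
```

View pics/c8.png

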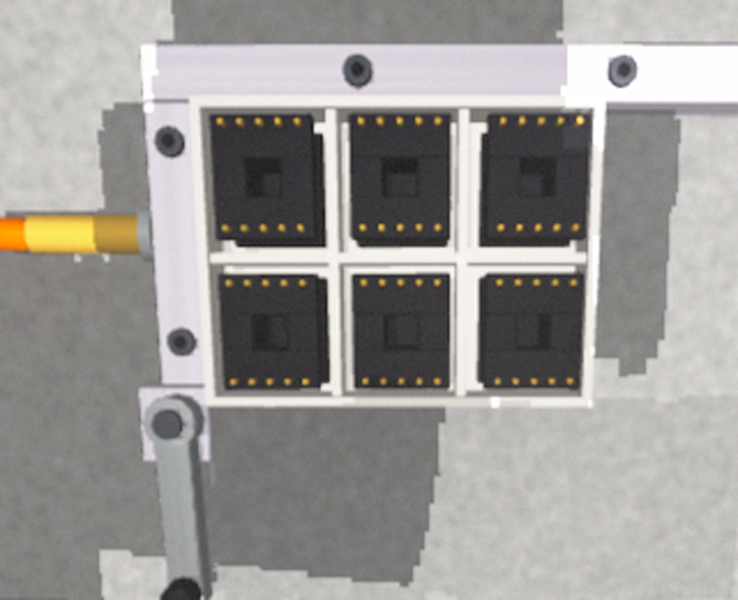

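The tray sits in the corner against both bars, with its formers standing. I give the end-stop side one last light press to close any gap left by the rail push.

>>> servo_tool(moves="0.01 0.015 0 -7 0.05; 0.02 0.03 0 -14 0.05; 0.035 0.05 0 -21 0.05; 0.05 0.07 0.02 -28 0.05; 0.074 0.096 0.04 -35 0.05; 0.074 0.096 0.05 -42 0.05; 0.074 0.096 0.05 -49 0.05; 0.074 0.096 0.05 -56 0.05; 0.074 0.096 0.05 -63 0.05; 0.074 0.096 0.05 -63 0.05")

```text
time: 14.95
position: [0.6071, -0.0597, 0.1112]
tool_rot: [0.856, 0.517, -0.002, -0.002]
ft_force: [-0.2, -2.0, -0.3]
grip_width: 0.0497
grip_force: 0.0
```

>>> servo_tool(moves="0 0 0 -7 0.05; 0 0 0 -14 0.05; 0 0 0 -21 0.05; 0 0 0 -27 0.05; 0 0 0 -27 0.05; 0 0 0 -27 0.05")

```text
time: 15.45
position: [0.6078, -0.0597, 0.1127]
tool_rot: [0.714, 0.7, -0.0, -0.001]
ft_force: [-0.1, -0.7, 1.1]
grip_width: 0.0501
grip_force: 0.0
```

>>> servo_tool(moves="0 0 0.035 0 0.05; 0 0 0.07 0 0.05; 0 0 0.098 0 0.05; 0 0 0.098 0 0.05; 0.01 0 0.098 0 0.05; 0.02 0 0.098 0 0.05; 0.025 0 0.098 0 0.05; 0.028 0 0.098 0 0.05; 0.030 0 0.098 0 0.05; 0.030 0 0.098 0 0.05")

```text
time: 16.28
position: [0.6101, -0.0306, 0.0178]
tool_rot: [0.712, 0.702, 0.0, 0.002]
ft_force: [-1.2, -3.3, 2.8]
grip_width: 0.0505
grip_force: 1.6
```

>>> servo_tool(moves="0.001 0 0 0 0.05; 0.002 0 0 0 0.05; 0.003 0 0 0 0.05; 0.004 0 0 0 0.05; 0.005 0 0 0 0.05; 0.005 0 0 0 0.05")

```text
time: 16.78
position: [0.6102, -0.0303, 0.0178]
tool_rot: [0.712, 0.702, -0.002, 0.004]
ft_force: [-3.7, -16.7, 4.1]
grip_width: 0.0501
grip_force: 8.4
```

The stop contact is at the same place, so the tray is home on both sides. I now take the shut gripper to the left of the latch peg.

>>> servo_tool(moves="-0.01 0 0 0 0.05; -0.022 0 0 0 0.05; -0.022 0 -0.035 0 0.05; -0.022 0 -0.07 0 0.03; -0.015 -0.02 -0.1 0 0; 0.01 -0.045 -0.1 0 0; 0.04 -0.065 -0.1 0 0; 0.07 -0.085 -0.1 0 0; 0.10 -0.107 -0.1 0 0; 0.135 -0.107 -0.1 0 0")

```text
time: 17.62
position: [0.4979, 0.1126, 0.1157]
tool_rot: [0.713, 0.701, -0.003, -0.003]
ft_force: [0.1, -0.6, -0.4]
grip_width: 0.0113
grip_force: 0.0
```

>>> servo_tool(moves="0.017 0 0 0 0; 0.034 0 0 0 0; 0.034 0 0 0 0; 0.034 0 0 0 0")

```text
time: 17.95
position: [0.5045, 0.1464, 0.116]
tool_rot: [0.712, 0.702, 0.0, 0.0]
ft_force: [-0.0, -0.2, 2.1]
grip_width: 0.0004
grip_force: 0.0
```

```bash
python3 - <<'E'
from h import *
o=get_obs();print(o['time'],o['position'],o['tool_rot'],o['ft_force'],o['grip_width'])
import pickle
m=pickle.load(open('w8.pkl','rb'))
s=738/320
for n,p,z in(('pivot',(168,423),.021),('peg',(181,592),.035)):
    print(n,ray(m,(p[0]/s+140,p[1]*260/600),z).round(4))
E
```

```text
17.95 [0.5045354  0.14639804 0.11600081] [7.11914254e-01 7.02266368e-01 2.00846311e-04 4.65146025e-05] [-0.01308183 -0.17286713  2.05143183] 0.000379963942874652
pivot [0.5672 0.1191 0.021 ]
peg [0.5132 0.1155 0.035 ]
```

>>> servo_tool(moves="0 0 0.035 0 0; 0 0 0.07 0 0; 0 0 0.092 0 0; 0 0 0.092 0 0; -0.01 0 0.092 0 0; -0.018 0 0.092 0 0; -0.026 0.001 0.092 0 0; -0.033 0.0015 0.092 0 0; -0.042 0.004 0.092 0 0; -0.051 0.0055 0.092 0 0")

```text
time: 18.78
position: [0.5106, 0.0936, 0.025]
tool_rot: [0.713, 0.701, 0.001, 0.001]
ft_force: [0.1, 0.6, 0.6]
grip_width: 0.0009
grip_force: 0.4
```

```bash
python3 - <<'E'
from h import *
o=get_obs();print(o['time'],o['position'],o['tool_rot'],o['ft_force'])
cv2.imwrite('pics/w9.png',cams.camera('wrist'))
E
```

```text
18.7833 [0.51059593 0.09357508 0.02495434] [0.7126951  0.70147261 0.00095699 0.00098047] [0.06131719 0.56001912 0.61685297]
```

>>> servo_tool(moves="-0.006 0.002 0 0 0; -0.012 0.004 0 0 0; -0.018 0.009 0 0 0; -0.024 0.0155 0 0 0; -0.028 0.02 0 0 0; -0.031 0.025 0 0 0; -0.033 0.03 0 0 0; -0.034 0.032 0 0 0")

```text
time: 19.5
position: [0.542, 0.0597, 0.0238]
tool_rot: [0.713, 0.701, 0.0, 0.0]
ft_force: [-0.9, 0.9, -0.1]
grip_width: 0.0002
grip_force: 0.4
```

>>> servo_tool(moves="0 0.001 0 0 0; 0 0.002 0 0 0; 0 0.003 0 0 0; 0 0.004 0 0 0; 0 0.004 0 0 0")

```text
time: 19.92
position: [0.5448, 0.0602, 0.0238]
tool_rot: [0.713, 0.702, -0.0, 0.0]
ft_force: [-0.9, -1.4, -0.1]
grip_width: 0.0004
grip_force: 0.4
```

>>> servo_tool(moves="0 0.001 0 0 0; 0 0.002 0 0 0; 0 0.003 0 0 0; 0 0.003 0 0 0; 0 0.003 0 0 0")

```text
time: 20.33
position: [0.5481, 0.0601, 0.0239]
tool_rot: [0.713, 0.702, 0.0, 0.0]
ft_force: [-1.3, -0.4, 1.0]
grip_width: 0.0007
grip_force: 0.2
```

>>> servo_tool(moves="0 0.001 0 0 0; 0 0.002 0 0 0; 0 0.003 0 0 0; 0 0.003 0 0 0; 0 0.003 0 0 0")

```text
time: 20.75
position: [0.5511, 0.06, 0.0239]
tool_rot: [0.713, 0.702, 0.0, 0.0]
ft_force: [-0.8, -0.7, -0.4]
grip_width: 0.0006
grip_force: 0.2
```

>>> servo_tool(moves="0 0.001 0 0 0; 0 0.002 0 0 0; 0 0.003 0 0 0; 0 0.003 0 0 0; 0 0.003 0 0 0")

```text
time: 21.17
position: [0.5516, 0.06, 0.0237]
tool_rot: [0.712, 0.702, -0.002, -0.002]
ft_force: [-4.7, -1.5, 3.7]
grip_width: 0.0004
grip_force: 2.4
```

```bash
python3 - <<'E'
from h import *
o=get_obs();print(o['time'],o['position'],o['ft_force'])
m=cams.camera_model('wrist');im=cams.camera('wrist');cv2.imwrite('pics/w10.png',im)
for X in([.565,.117,.021],[.565,.059,.035],[.571,.03,.028],[.571,.059,.028]):print(X,proj(m,X).round())
E
```

```text
21.1667 [0.55162336 0.06000785 0.02369379] [-4.66634939 -1.4520316   3.66900075]
[0.565, 0.117, 0.021] [353. 156.]
[0.565, 0.059, 0.035] [355. 304.]
[0.571, 0.03, 0.028] [367. 358.]
[0.571, 0.059, 0.028] [368. 297.]
```

>>> servo_tool(moves="0 0.001 0 0 0; 0 0.002 0 0 0; 0 0.003 0 0 0; 0 0.003 0 0 0; 0 0.003 0 0 0")

```text
time: 21.63
position: [0.5518, 0.06, 0.0236]
tool_rot: [0.712, 0.702, -0.004, -0.004]
ft_force: [-9.0, -2.4, 7.2]
grip_width: 0.0004
grip_force: 4.5
```

>>> servo_tool(moves="0 -0.006 0 0 0; 0 -0.012 0 0 0; 0 -0.025 0 0 0; 0 -0.04 0 0 0; 0 -0.04 -0.03 0 0; 0 -0.04 -0.07 0 0; 0 -0.06 -0.11 0 0; 0 -0.08 -0.14 0 0; 0 -0.08 -0.14 0 0; 0 -0.08 -0.14 0 0")

```text
time: 22.47
position: [0.4781, 0.0613, 0.1659]
tool_rot: [0.713, 0.702, 0.002, 0.003]
ft_force: [-0.2, -0.1, -0.0]
grip_width: 0.0005
grip_force: 0.0
```

>>> servo_tool(moves="-0.035 0 0 0 0; -0.07 0 -0.01 0 0; -0.105 0 -0.02 0 0; -0.14 0 -0.03 0 0; -0.175 0 -0.04 0 0; -0.21 0 -0.05 0 0; -0.245 0 -0.05 0 0; -0.28 0 -0.05 0 0; -0.315 0 -0.05 0 0; -0.33 0 -0.05 0 0")

```text
time: 23.3
position: [0.4726, -0.2742, 0.2124]
tool_rot: [0.714, 0.7, -0.0, 0.001]
ft_force: [0.2, 0.7, 0.1]
grip_width: 0.0002
grip_force: 0.0
```

```bash
python3 - <<'E'
from h import *
o=get_obs();print(o['time'],o['position'])
im=cams.camera('top');cv2.imwrite('pics/top3.png',im);m=cams.camera_model('top')
old=cv2.imread('pics/top0.png')
hsv=cv2.cvtColor(im,cv2.COLOR_BGR2HSV)
print('expected peg px',proj(m,[.565,.059,.035]).round(1),'pivot',proj(m,[.565,.117,.021]).round(1),'tray c',proj(m,[.617,.0415,.028]).round(1),'near side',proj(m,[.571,.1,.028]).round(1),proj(m,[.571,-.02,.028]).round(1))
g=cv2.cvtColor(im,cv2.COLOR_BGR2GRAY)
np.set_printoptions(linewidth=250)
print(g[205:240:1,230:316:2])
d=cv2.absdiff(im,old).max(2);
for n,(x,y) in dict(spare=(187,190),green=(281,301),purple=(387,227),purple2=(351,152),spool=(303,150),wound=(438,241),oldpeg=(240,255)).items():
    p=old[y-12:y+13,x-12:x+13];r=cv2.matchTemplate(im[y-24:y+25,x-24:x+25],p,cv2.TM_CCOEFF_NORMED);_,v,_,l=cv2.minMaxLoc(r);print(n,round(v,2),l[0]-12,l[1]-12)
E
```

```text
23.3 [ 0.47262525 -0.27421806  0.21236498]
expected peg px [268.  228.8] pivot [241.7 229.3] tray c [277.1 205.5] near side [249.2 226.2] [305.2 227. ]
[[127 130 131 ...  96 102 127]
 [136 135 135 ...  96  97 111]
 [134 138 137 ...  98  93 100]
 ...
 [130 134 136 ...  95  98  94]
 [133 135 137 ...  96  98  95]
 [136 135 141 ...  96  95  94]]
spare 1.0 0 0
green 0.24 0 0
purple 0.67 0 0
purple2 0.99 0 0
spool 0.99 0 0
wound 0.56 0 0
oldpeg 0.27 4 -10
```

```bash
python3 - <<'E'
import sys
from h import *
im=cv2.imread('pics/top3.png');old=cv2.imread('pics/top0.png');m=cams.camera_model('top')
for n,i in(('old',old),('new',im)):
    h=cv2.cvtColor(i,cv2.COLOR_BGR2HSV)
    for c,lo,hi in(('green',45,75),('purple',135,160)):
        k=((h[...,0]>=lo)&(h[...,0]<=hi)&(h[...,1]>90)).astype(np.uint8);k[:130]=0;k[320:]=0;k[:,:150]=0;k[:,500:]=0
        nn,_,st,ce=cv2.connectedComponentsWithStats(k);print(n,c,[(ce[j].round(1).tolist(),int(st[j,4])) for j in range(1,nn) if st[j,4]>20])
g=cv2.cvtColor(im,cv2.COLOR_BGR2GRAY)
for y in range(218,240):print(y,' '.join('%3d'%v for v in g[y,234:312:2]))
E
```

```text
old green [([280.6, 301.2], 236)]
old purple [([351.0, 152.4], 254), ([386.3, 226.5], 252)]
new green [([280.6, 301.0], 213)]
new purple [([351.0, 152.3], 250), ([386.2, 226.8], 233)]
218 135 135 133 161 193 150 185 192  93  60  56  53  47  54  52  49 109 128  71  54  48  54  50  49  43  99 155 133  43  44  54  48  51  48  83 149 100  98  95
219 136 133 136 160 200 187 201 192  98  69  60  51  52  54  53  48 110 126  64  49  56  54  51  52  45  98 157 121  52  51  56  48  55  46  78 150 101  96  93
220 135 131 133 161 202 201 201 190  94  84  65  52  54  58  60  51 109 124  63  56  55  60  53  53  47 101 151 119  53  48  51  47  50  52  76 151  99  95  94
221 132 133 135 161 202 199 202 188  85  88  67  58  50  61  63  52 109 121  68  52  58  64  54  63  53  99 147 118  59  50  52  52  56  56  83 152  99  98  98
222 136 133 138 155 191 192 196 188  97  88  46  49  47  46  53  44 113 124  86  44  48  50  52  48  50 103 147 121  57  53  55  53  54  53  79 153  93  97  96
223 137 138 138 143 160 160 178 188 135 121  75  71  67  67  63  58 122 129 119  51  51  54  53  51  49 105 149 134 
[... 1903 characters left out ...]
  94  94  95  93  97  96  96  94  96  98  92  94  94  94  96
236 136 172 179 179 178 177 157 108  96  94  92  97  95  97  97  96  94  98  93  96 100  98  97  94  94  95 100 100  96  95  92  94  98 100  92  95  89  97  96
237 136 144 144 142 139 138 136 104  92  91  89  91  94  99  96  94  95  94  98  95  98  96  95  95  95  93  93  96  96  91  95  94  96  95  99  90  94  98  95
238 137 135 135 133 134 135 130  97  94  97  93  94  97  98  95  91  95  96 100  97  96  96  96  99  94  93  96  97  91  95  90  94  93  95  93  95  94  95  96
239 141 137 137 137 134 139 122  93  95  92  97 100  96  99  94  92  98 100  97  98  94  96  95  98  94  92  96  96  94  96  90  97  98  95  95  94  96  97  96
```

The peg is at (268,229), where it should be when shut. The bar lies along the tray's near side, and the decoys have not moved.

```bash
python3 -c "
from rig import job
print(job.hand_in())"
```

```text
the job is handed in; nothing more can be done
None
```

The tray is pushed home against the back rail and the end stop with its formers standing, the latch was then pushed shut along its near side, and the job is handed in at about 23 s; no verdict came back.

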